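Clamp the closed casting mould until the clutch knob slips

ROBOT

A 6-joint arm with a two-finger parallel gripper is mounted at the origin on the work surface. World frame = base frame: x ahead of the robot, y to its left, z up, the work surface at z = 0. Lengths are in mm, angles in rad, forces in N, time in s.
With the tool pointing down it reaches from about 275 to 825 mm from the base axis. Payload 4.9 kg.
Tool frame: the origin (TCP) lies at the very end of the fingers, on their centre line; the grasp point (between the pads) lies 19 mm behind it; z points along the fingers, y is the line along which they close (so a half turn about z gives the same grasp; the last joint's range is limited). The gripper opens to 85 mm and grips with 20 to 120 N. Pads are 22 mm wide; open, the fingers measure 114 mm over their backs; the gripper's body (76 mm by 85 mm) begins 54 mm behind the grasp point. The pads swing forward as they close: fully open they stand 13 mm farther back than shut.
Start: joints at [-1.353, 0.326, -0.193, 1.052, 0, 1.437], TCP at [189.536, -516.328, 231.281] pointing down, gripper open.
Joint ranges: [-2.65, 2.65], [-0.97, 1.79], [-1.3, 1.35], [-1.93, 2.1], [-1.47, 1.37], [-3.14, 3.14]. Speed limits (rad/s): [2.57, 2.57, 3.14, 3.14, 3.14, 3.14].

INTERFACE

Orientations are given as [roll, pitch, yaw] about the fixed x, y, z axes, in that order (R = Rz(yaw) Ry(pitch) Rx(roll)).
In Python, from bench import bot, solve_ik, imaging gives the robot as it stands. Calls block until the motion is done:
- bot.move_ptp(position, orientation): joint-space move of the TCP to a pose.
- bot.movel(position, rot=None, max_speed=150, threshold=None): straight line of the TCP; rot=None keeps the orientation; max_speed is the mean speed in mm/s. With threshold (N) it stops when the force on the tool has changed by that much, and returns True; else False.
- bot.move_j(angles): joint-space move.
- bot.grip(opening, effort=None): opening from 0.0 (shut) to 1.0 (fully open); effort is the grip in N (None keeps the last); returns when the fingers have stopped.
- bot.dwell(seconds).
- solve_ik(position, orientation): joint angles nearest the present ones, or None.
- bot.get_state(): the state.
- imaging.capture(name): name is "side" or "top" or "wrist"; returns the picture (400x640x3 uint8, blue, green, red); there is no depth.
- imaging.camera_model(name): a dict with "K" (3x3 intrinsics, pixels), "position" and "rotation" of the camera in the world. Camera axes: x right, y up, looking along -z (the intrinsics and any distortion apply to the point x, -y, -z); pixel columns grow to the right and rows downward; lengths in mm; the calibration is good to about 2 mm. A picture is of the moment at which its call begins: read the wrist's pose just before it. camera_model takes no time and is no camera call; for the wrist camera it gives the pose at the moment of the call.
A pose or a line that the arm cannot do raises bot.IKError and nothing moves.
- bot.sign_off(): hands the job in; it is judged then, once.
The state is a dict: "t": time; "qpos": joint angles; "joint_velocities": joint speeds; "effort": joint torques, N m; "tcp_pos": TCP position; "orientation": TCP orientation; "contact_force": force on the tool from outside, world axes, zero at the start; "wrist_torque": the same for the moment, N m; "opening": opening from 0.0 (shut) to 1.0 (fully open); "gripper_force": force on a finger pad.
Only numpy, scipy, OpenCV 4.12 (cv2) and the standard library are available. Lean on these libraries where they do the work, as an engineer would, in place of code of your own. Each camera call takes 0.05 s, during which the arm holds its last target. There are 200 camera calls.

TASK

The closed plaster mould is standing in the mould clamp, ready to be clamped for casting. Swing the clamp's arm over it, fully home against its stop, then screw the knob down, clockwise seen from above, until its drag clutch slips for the first time, and stop turning at once: do not grind on through the slip or back the knob off again. Let go, and leave the mould standing in its place and the other things on the bench where they are.

Things in the scene. Friction and masses are not known exactly. Their poses are not given: they have to be found in the camera images.
- knob_grip (a point): Centre of the clamp's round knurled steel knob, half-way up: 45 mm diameter (48 over the knurls), 26 mm high, axis vertical, the top end of the clamp screw. It can be gripped from above at any yaw. Below it is a thin neck (20 mm diameter), and the swing arm about 50 mm below this point (42 at the end). Clockwise from above screws it down with the foot, 16 mm per turn. Its axes turn with it; z is up.
- pivot (a point): A point on the vertical axis of the post about which the clamp's arm swings, 195 mm above the bench (about the knob's height). The knob's axis is 105 mm from it. The post (25 mm diameter) and the arm's boss round it end 156 mm above the bench; the post stands on the base plate behind the mould, as seen from the robot.
- swing (a joint): Angle of the swing arm in rad: 0 is home, against the stop, the foot over the middle of the mould; it grows as the arm swings away, anticlockwise from above (parked at 0.8 to 1.45). It stays where it is left (friction about 0.2 N m, 2 N at the knob). The arm is a bar 28 mm wide, 127 to 146 mm above the bench, with bosses to 155 mm; it carries the screw, knob and foot.
- mould_top (a point): Centre of the top face of the closed plaster mould, a white block 105 x 80 x 60 mm with a parting line round it, standing loose between four low strips on the clamp's 20 mm thick base plate; its top is 80 mm above the bench. The round rubber foot (32 mm) at the screw's lower end is screwed on differently each time and hangs some 3 to 8 mm higher: feel for the touch.
- hub_mark (a point): Tip of the thin dark pointer on top of the brass hub in the knob's middle, 20 mm from the axis. The hub is fast to the screw. The screw runs free with a drag of about 0.14 N m; when its foot presses on the mould the torque climbs, within about 0.3 to 0.5 rad, by another 0.14 N m to about 0.28 N m, where the clutch slips.
- knob_mark (a point): End of the dark line on the top of the knob, 20 mm from its axis. It lies under the pointer's tip (same x, y) while the clutch has not slipped. In a slip the knob turns on at a level torque of about 0.28 N m while screw and pointer stand still; the sideways distance of the two marks then shows the slip (1 mm is 0.05 rad, 12 mm is 0.6 rad).
- bear: Bystander: small brown clay bear sitting, 66 mm high; origin under its middle.
- beast: Bystander: small brown four-legged clay animal, about 55 mm high; origin under its middle.
- half_mould: Bystander: open half of another plaster mould, 100 x 75 x 30 mm; origin under its middle.
- loop_tool: Bystander: loop tool with wooden handle, 150 mm long, lying; origin under the handle.
- glaze_jar: Bystander: jar with white cap, 68 mm diameter, 90 mm high; origin under its middle.
- mug: Bystander: blue stoneware mug, 90 mm high; origin under its middle.
- rib: Bystander: flat wooden throwing rib, 90 x 75 x 7 mm, lying; origin under its middle.

How it is judged:
By the outcome, as a careful person would: the job done as asked, in the order asked, and still so for the second after the job is handed in, with the robot touching nothing.
It also fails if it takes over 72 s, if anything falls off the work surface, if the arm or the gripper's body presses on something with over 40 N, if the wrist force passes 120 N, or if a joint passes its speed limit or range.

## Working session

There is one attempt and no reset: what is moved stays moved. The work goes in short steps, each a Python script; the robot and the scene stay as the last script left them, time stands still between calls to the robot, and variables do not carry over. Pictures are saved under pics/ and viewed, at most 10 in all, crops included, and the job is handed in when it is done.

```bash
ls; mkdir -p pics
python3 - <<'E'
from bench import bot, imaging
import cv2, numpy as np
a=imaging.capture("side"); b=imaging.capture("top")
cv2.imwrite("pics/side0.png",a); cv2.imwrite("pics/top0.png",b)
for n in("side","top","wrist"):
    m=imaging.camera_model(n); print(n,{k:np.round(v,3).tolist() if not isinstance(v,str) else v for k,v in m.items()})
s=bot.get_state(); print(s)
E
```

```text
pics
side {'K': [[361.686, 0.0, 321.811], [0.0, 361.686, 197.536], [0.0, 0.0, 1.0]], 'position': [352.968, 868.631, 651.243], 'rotation': [1.049, 0.015, -2.871]}
top {'K': [[394.705, 0.0, 321.802], [0.0, 394.705, 203.763], [0.0, 0.0, 1.0]], 'position': [367.305, 54.628, 980.514], 'rotation': [0.242, 0.006, -1.701]}
wrist {'K': [[331.839, 0.0, 325.42], [0.0, 331.839, 195.45], [0.0, 0.0, 1.0]], 'position': [267.309, -487.631, 373.953], 'rotation': [-0.328, 0.001, -1.22]}
{'t': 0.1, 'qpos': array([-1.35319891e+00,  3.26892579e-01, -1.93459775e-01,  1.05198623e+00,
       -1.20932982e-05,  1.43663008e+00]), 'joint_velocities': array([-0.00271728, -0.00125533,  0.00416466, -0.00091343, -0.00113592,
       -0.00044625]), 'effort': array([ 8.41804958e-04, -4.44239545e+01,  2.63038301e+01,  7.88488949e-03,
       -2.02984552e-04, -2.57124839e-06]), 'tcp_pos': array([ 189.41964523, -515.81607416,  230.5768539 ]), 'orientation': array([-3.14006264e+00, -1.94314354e-04,  3.51763519e-01]), 'contact_force': array([ 0.96769635,  0.0037285 , -0.14947871]), 'wrist_torque': array([-0.03241782,  0.03646305,  0.01491354]), 'gripper_force': 0.0, 'opening': 0.9969249672295334}
```

View pics/top0.png

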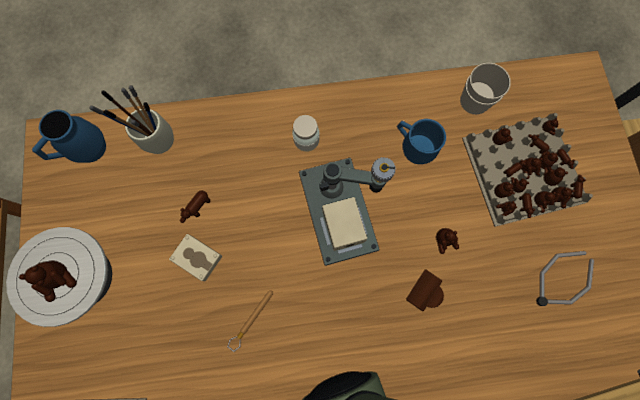

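View pics/side0.png

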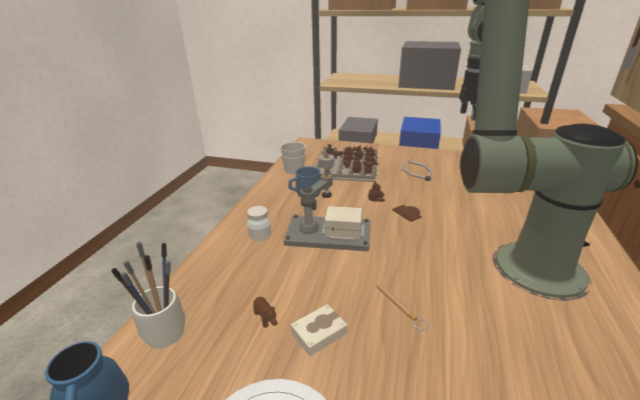

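The top view shows the post at about (332,170), the knob at (383,168), and the mould top between roughly (324,200) and (368,247). The arm is parked to the right of the post, and home points down in the image. Next I'll compute the coordinates and enlarge the clamp.

```bash
cat > h.py <<'E'
from bench import bot, solve_ik, imaging
import cv2, numpy as np
from scipy.spatial.transform import Rotation as Ro
def ray(m,px,z):
    R=Ro.from_euler('xyz',m['rotation']).as_matrix() if np.size(m['rotation'])==3 else np.array(m['rotation'])
    d=np.linalg.inv(m['K'])@[px[0],px[1],1.]; d=R@[d[0],-d[1],-d[2]]
    p=np.array(m['position']); return p+d*(z-p[2])/d[2]
def proj(m,P):
    R=Ro.from_euler('xyz',m['rotation']).as_matrix()
    c=R.T@(np.array(P)-m['position']); q=np.array(m['K'])@[c[0],-c[1],-c[2]]; return q[:2]/q[2]
E
python3 - <<'E'
from h import *
m=imaging.camera_model("top")
for n,p,z in [("knob",(383,168),208),("post",(332,170),156),("m1",(324,203),80),("m2",(358,197),80),("m3",(368,240),80),("m4",(332,248),80)]: print(n,ray(m,p,z).round(1))
im=cv2.imread("pics/top0.png")[140:280,280:440]
cv2.imwrite("pics/crop.png",cv2.resize(im,None,fx=4.2,fy=4.2,interpolation=cv2.INTER_CUBIC))
E
```

```text
knob [ 616.  -100.3  208. ]
post [643.   1. 156.]
m1 [590.   25.9  80. ]
m2 [593.9 -55.5  80. ]
m3 [489.8 -62.8  80. ]
m4 [482.4  21.7  80. ]
```

View pics/crop.png

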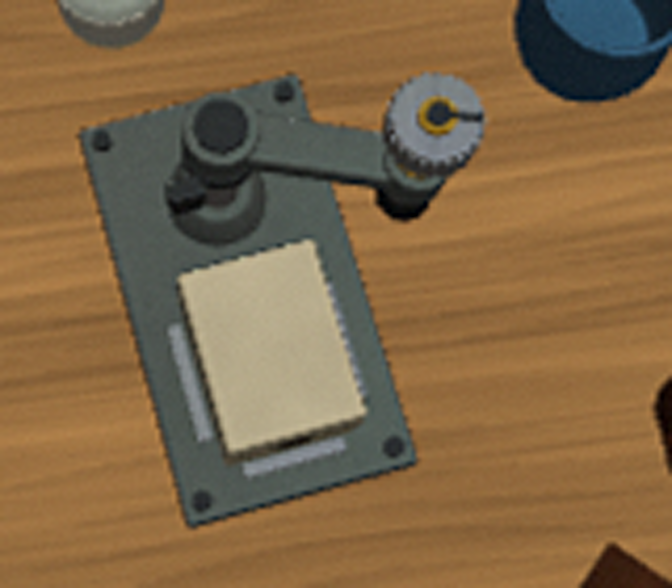

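The crop shows the knob top centre at (435,118), the post at (219,126), and the mould corners at (178,275), (314,240), (366,412) and (226,455). The pointer lies along image right.

Run:
```python
from h import *
m=imaging.camera_model("top")
f=lambda p,z: ray(m,(p[0]/4.2+280-.4,p[1]/4.2+140-.4),z)
k=f((435,118),208);p=f((219,126),156)
c=np.mean([f(q,80) for q in[(178,275),(314,240),(366,412),(226,455)]],0)
print(k,p,c,np.linalg.norm((k-p)[:2]),np.linalg.norm((c-p)[:2]))
a=lambda v:np.arctan2(v[1],v[0])%(2*np.pi)
print(a(k-p),a(c-p),a(k-p)-a(c-p))
# candidate IK yaw ranges
for P in (k,c):
  for y in np.arange(-3,3.3,.5):
    q=solve_ik([P[0],P[1],176],[np.pi,0,y]); print(round(y,1),None if q is None else np.round(q,2))
```

```text
[ 616.57851251 -100.76944429  208.        ] [643.95535704   1.47074125 156.        ] [539.72228473 -14.54358507  80.        ] 105.8420859375821 105.45611414867822
4.450756879723464 3.294040186232098 1.156716693491366
-3.0 [-0.28  0.5  -0.07  1.    0.   -0.42]
-2.5 [-0.28  0.5  -0.07  1.    0.   -0.92]
-2.0 [-0.28  0.5  -0.07  1.    0.   -1.42]
-1.5 [-0.28  0.5  -0.07  1.    0.   -1.92]
-1.0 [-0.28  0.5  -0.07  1.    0.   -2.42]
-0.5 [-0.28  0.5  -0.07  1.    0.   -2.92]
0.0 [-0.28  0.5  -0.07  1.    0.    2.86]
0.5 [-0.28  0.5  -0.07  1.    0.    2.36]
1.0 [-0.28  0.5  -0.07  1.    0.    1.86]
1.5 [-0.28  0.5  -0.07  1.    0.    1.36]
2.0 [-0.28  0.5  -0.07  1.    0.    0.86]
2.5 [-0.28  0.5  -0.07  1.    0.    0.36]
3.0 [-0.28  0.5  -0.07  1.    0.   -0.14]
-3.0 [-0.16  0.35 -0.31  0.91  0.   -0.31]
-2.5 [-0.16  0.35 -0.31  0.91  0.   -0.81]
-2.0 [-0.16  0.35 -0.31  0.91  0.   -1.31]
-1.5 [-0.16  0.35 -0.31  0.91  0.   -1.81]
-1.0 [-0.16  0.35 -0.31  0.91  0.   -2.31]
-0.5 [-0.16  0.35 -0.31  0.91  0.   -2.81]
0.0 [-0.16  0.35 -0.31  0.91  0.    2.98]
0.5 [-0.16  0.35 -0.31  0.91  0.    2.48]
1.0 [-0.16  0.35 -0.31  0.91  0.    1.98]
1.5 [-0.16  0.35 -0.31  0.91  0.    1.48]
2.0 [-0.16  0.35 -0.31  0.91  0.    0.98]
2.5 [-0.16  0.35 -0.31  0.91  0.    0.48]
3.0 [-0.16  0.35 -0.31  0.91  0.   -0.02]
```

```bash
cat >> h.py <<'E'
piv=np.array([643.95,1.47]); HOME=3.294
def pose(th,z,r=105.3): # tool y tangential
    return [*(piv+r*np.array([np.cos(th),np.sin(th)])),z],[np.pi,0,(th-2*np.pi) ] 
def st():
    s=bot.get_state(); print(round(s['t'],2),s['tcp_pos'].round(1),s['orientation'].round(3),s['contact_force'].round(2),s['wrist_torque'].round(3),s['qpos'][5].round(3),round(s['opening'],3)); return s
E
python3 - <<'E'
from h import *
th0=HOME+1.157
P,O=pose(th0,265); bot.move_ptp(P,O); bot.grip(0.8,40); st()
P,O=pose(th0,177); print(bot.movel(P,O,150,threshold=8)); st()
for d in (.9,.6,.35,.15):
    P,O=pose(HOME+d,177); bot.movel(P,O,90); s=st()
P,O=pose(HOME-.25,177); print(bot.movel(P,O,40,threshold=9)); st()
cv2.imwrite("pics/t1.png",cv2.resize(imaging.capture("top")[140:280,280:440],None,fx=4.2,fy=4.2,interpolation=cv2.INTER_CUBIC))
cv2.imwrite("pics/w1.png",imaging.capture("wrist"))
E
```

```text
2.98 [ 616.7 -100.6  265. ] [-3.142  0.    -1.833] [-0.1  -0.45  0.07] [-0.038 -0.013 -0.08 ] -1.589 0.795
False
3.71 [ 617.3 -100.4  177.8] [-3.14  -0.    -1.832] [0.02 0.72 0.6 ] [-0.008 -0.057 -0.029] -1.589 0.798
4.16 [592.7 -90.2 178.4] [-3.139e+00  1.000e-03 -2.087e+00] [ 0.49 -0.44  0.47] [-0.057  0.006  0.007] -1.328 0.804
4.66 [567.7 -70.7 177.3] [-3.141  0.    -2.387] [-0.06  0.03 -0.19] [ 0.059 -0.031  0.   ] -1.008 0.798
5.1 [552.1 -49.4 177. ] [ 3.142  0.    -2.636] [ 0.44  0.79 -0.55] [-0.032 -0.015 -0.042] -0.728 0.799
5.48 [543.7 -30.2 176.9] [-3.142 -0.    -2.836] [-0.2  -0.51  0.25] [0.021 0.017 0.025] -0.497 0.797
True
6.34 [540.8   1.9 177.3] [-3.130e+00  2.000e-03  3.093e+00] [ 1.84 -7.51 -2.17] [-1.418 -0.347  0.066] -0.078 0.798
```

View pics/t1.png

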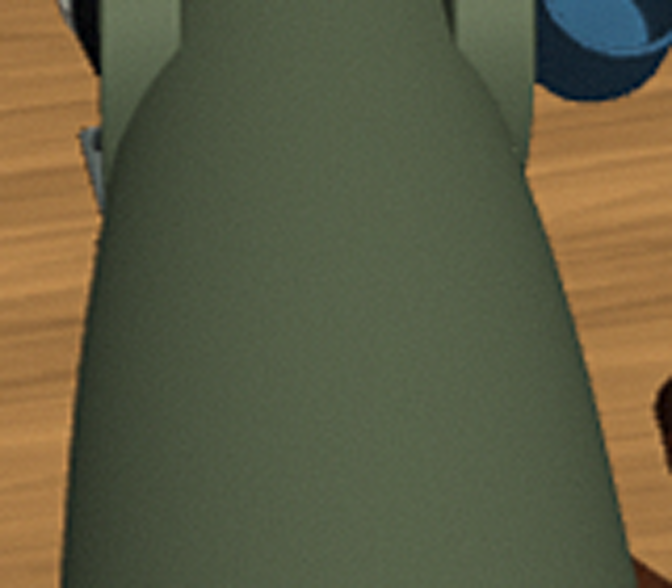

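View pics/w1.png

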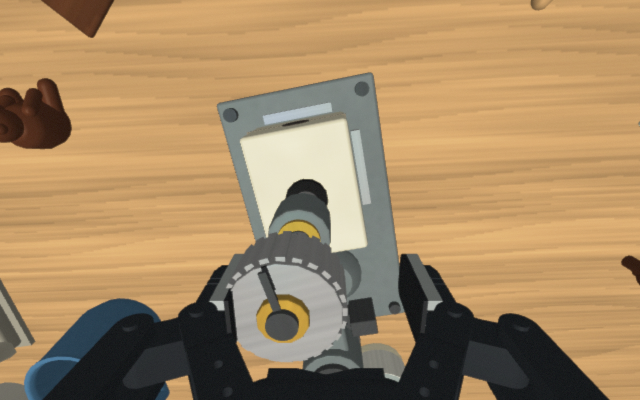

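The wrist view shows the left finger touching the knob. The knob top is centred near (287,308) and both marks are clearly visible (pointer lined up with the line). Next I'll compute where the knob is.

Run:
```python
from h import *
m=imaging.camera_model("wrist")
k=ray(m,(287,308),208); print(k)
v=k[:2]-piv; print(np.linalg.norm(v),np.arctan2(v[1],v[0])%(2*np.pi)-HOME)
c=[ray(m,p,80) for p in[(241,137),(345,118),(367,245)]]; print(c,(c[0]+c[2])/2)
```

```text
[543.56576679 -14.21614735 208.        ]
101.602408908003 0.0026001983359607017
[array([492.27272719, -58.83093852,  80.        ]), array([482.46238056,  16.78003419,  80.        ]), array([583.42202811,  31.3956457 ,  80.        ])] [537.84737765 -13.71764641  80.        ]
```

```bash
cat >> h.py <<'E'
def grasp_pose(a,z0): # a = clockwise turn so far
    return [541.0,-14.3,z0-2.546*a],[np.pi,0,-1.42-a]
def crop():
    return imaging.capture("wrist")[230:390,200:440]
def tz(n=6):
    T=[];F=[]
    for _ in range(n):
        s=bot.get_state(); T.append(s['wrist_torque']);F.append(s['contact_force']); bot.dwell(.01)
    return np.mean(T,0),np.mean(F,0)
E
python3 - <<'E'
from h import *
P=[540.8,-14.0,177]; bot.movel(P,None,60); st()
P,O=grasp_pose(0,176.5); bot.movel(P,O,60); st()
print(tz())
bot.grip(0.3,40); st(); T,F=tz(); print(T.round(3),F.round(2))
cv2.imwrite("pics/g0.png",imaging.capture("wrist"))
for a in (.1,.2,.3,.4):
    P,O=grasp_pose(a,176.5); bot.movel(P,O,20); T,F=tz(); print(a,round(bot.get_state()['t'],2),T.round(3),F.round(1),bot.get_state()['qpos'][5].round(3))
cv2.imwrite("pics/g1.png",np.vstack([crop(),cv2.imread("pics/g0.png")[230:390,200:440]]))
E
```

```text
6.89 [540.7 -14.2 176.9] [-3.136 -0.     3.093] [0.64 1.08 0.32] [0.012 0.015 0.039] -0.111 0.804
8.81 [541.  -14.2 176.5] [ 3.142  0.    -1.42 ] [ 0.19 -0.53  0.95] [-0.011 -0.028 -0.028] -1.884 0.8
(array([-0.00455331,  0.01581226, -0.01888594]), array([-0.00715324, -0.09394472,  0.28399617]))
9.19 [540.8 -14.4 176.7] [ 3.141 -0.    -1.42 ] [-1.64  0.08  2.51] [-0.012  0.316  0.067] -1.884 0.518
[-0.044  0.3    0.007] [-1.76 -0.36  2.65]
0.1 9.59 [-0.041  0.554 -0.156] [-2.5 -0.1  3.5] -1.786
0.2 9.89 [-0.044  0.739 -0.164] [-3.3 -0.3  4.4] -1.687
0.3 10.19 [-0.043  0.886 -0.147] [-3.6 -0.7  5.3] -1.587
0.4 10.49 [-0.054  0.923 -0.14 ] [-3.7  0.   5.2] -1.487
```

View pics/g1.png

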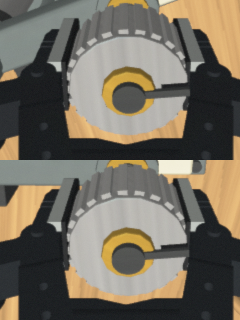

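The wrist view shows the knob turning with the gripper and the marks together. The pointer tip is near (185,92) in the crop, and the drag of about 0.15 N m is as expected.

Run:
```python
from h import *
bot.grip(0.3,60)
a=.4; I=[crop()]
while a<3.9:
    a+=.1; P,O=grasp_pose(a,176.5); bot.movel(P,O,20); T,F=tz(5)
    print(round(a,2),round(bot.get_state()['t'],2),T.round(3),F.round(1))
    if T[2]<-.195 or np.linalg.norm(F)>20: break
I.append(crop()); cv2.imwrite("pics/g2.png",np.vstack(I))
```

```text
0.5 11.1 [-0.005  0.976 -0.177] [-3.7 -0.   5.6]
0.6 11.39 [-0.035  0.958 -0.15 ] [-4.  -0.3  5.6]
0.7 11.68 [-0.041  0.98  -0.181] [-3.9 -0.5  5.8]
0.8 11.97 [-0.043  0.978 -0.162] [-4.  -0.1  5.5]
0.9 12.27 [-0.01   0.962 -0.16 ] [-3.7 -0.1  5.9]
1.0 12.56 [-0.045  0.943 -0.145] [-4.2 -0.4  5.6]
1.1 12.85 [-0.063  0.943 -0.13 ] [-4.1 -0.2  5.8]
1.2 13.14 [-0.063  0.947 -0.139] [-4.   0.   5.8]
1.3 13.43 [-0.12   0.958 -0.16 ] [-4.1  0.2  6.1]
1.4 13.72 [-0.105  0.958 -0.163] [-4.2 -0.5  6.1]
1.5 14.02 [-0.13   0.977 -0.157] [-4.2 -0.1  5.8]
1.6 14.31 [-0.122  1.054 -0.143] [-4.5 -0.2  6.8]
1.7 14.6 [-0.159  1.159 -0.083] [-4.6  0.3  8.3]
1.8 14.89 [-0.181  1.293 -0.049] [-5.6  0.4  9.3]
1.9 15.18 [-0.199  1.4   -0.03 ] [-6.   0.1 11.5]
2.0 15.47 [-0.245  1.523 -0.008] [-6.4 -0.2 12.3]
2.1 15.77 [-0.264  1.686 -0.004] [-6.7  0.1 14. ]
2.2 16.06 [-2.790e-01  1.841e+00 -1.000e-03] [-6.9 -0.4 15.7]
2.3 16.35 [-0.3    2.022  0.017] [-7.8  0.2 17.3]
2.4 16.64 [-0.31   2.208  0.01 ] [-8.1  0.3 18.7]
```

Run:
```python
from h import *
st()
```

```text
16.69 [540.7 -14.6 172.4] [-3.141e+00  1.000e-03  2.466e+00] [-8.23 -0.98 19.28] [-0.281  2.21   0.019] 0.512 0.511
```

View pics/g2.png

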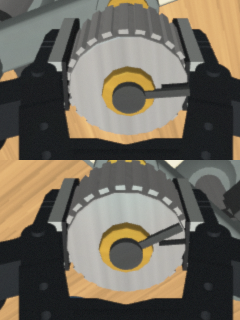

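Run:
```python
from h import *
s=st(); print(s['effort'].round(3), s['gripper_force']); T,F=tz(20); print(T.round(3),F.round(2))
w=imaging.capture("wrist"); cv2.imwrite("pics/wfull.png",w)
sd=imaging.capture("side"); cv2.imwrite("pics/sfull.png",sd)
old=cv2.imread("pics/g2.png")[:160]
r=lambda i,wh: cv2.resize(i,wh,interpolation=cv2.INTER_CUBIC)
L=np.vstack([r(old,(450,300)),r(w[230:390,200:440],(450,300))])
R=r(sd[90:260,265:364],(349,600))
cv2.imwrite("pics/c1.png",np.hstack([L,R]))
```

```text
16.69 [540.7 -14.6 172.4] [-3.141e+00  1.000e-03  2.466e+00] [-8.23 -0.98 19.28] [-0.281  2.21   0.019] 0.512 0.511
[ 9.2000e-02 -3.5515e+01  2.3179e+01 -3.7940e+00  7.6900e-01  9.0000e-03] 61.06787323951721
[-0.298  2.211  0.013] [-8.26 -0.11 18.93]
```

View pics/c1.png

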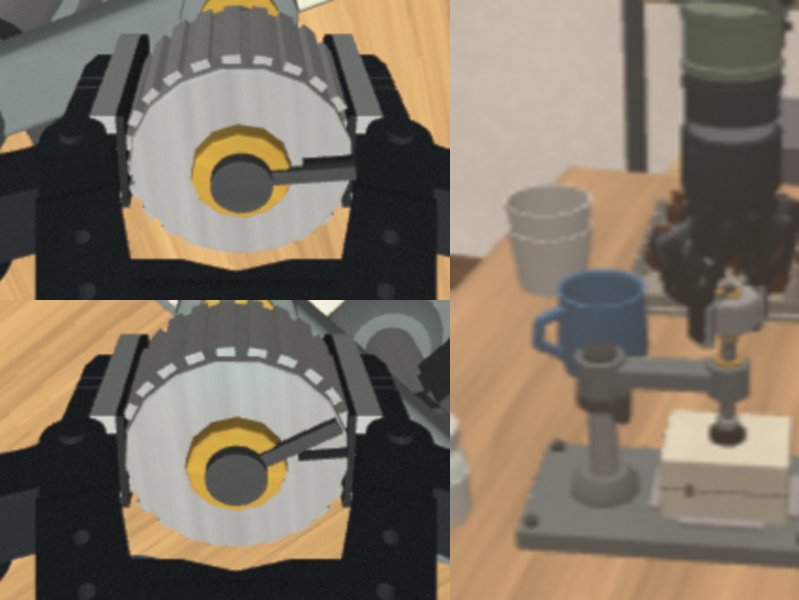

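The knob's line has stayed with the fingers while the pointer has moved anticlockwise to (340,425), against the line's end at (348,452). So the clutch has already slipped, and the side view shows the foot on the mould. I won't turn any further; I'll measure the slip.

Run:
```python
from h import *
m=imaging.camera_model("wrist")
f=lambda x,y,z: ray(m,(200+x/1.875,230+y/1.875),z)[:2]
ang=lambda a,b: np.degrees(np.arctan2(*(b-a)[::-1]))
for n,y0,l0,l1,p0,p1 in [("old",0,(302,162),(355,158),(272,177),(355,173)),("new",300,(300,457),(349,452),(265,460),(340,426))]:
    g=lambda q,z:f(q[0],q[1]-y0,z)
    print(n,ang(g(l0,204),g(l1,204)),ang(g(p0,212),g(p1,212)))
    print(' tips',[ (g(l1,204)-g(p1,z)).round(1) for z in (206,210,214,218)], g((240,465-y0*0) if y0 else (240,160),204))
    for z in (206,210,214,218): print(z,np.linalg.norm(g(l1,204)-g(p1,z)))
```

```text
old 56.527626090110054 54.672710519737535
 tips [array([-1.6,  1.6]), array([1.5, 0.2]), array([ 4.7, -1.1]), array([ 7.9, -2.5])] [546.25544625 -18.20088614]
206 2.284054410164396
210 1.562771853671178
214 4.8581038692655785
218 8.288163642353414
new 58.33419281965822 80.1607983563075
 tips [array([ 8. , -2.9]), array([10.7, -4.1]), array([13.5, -5.3]), array([16.2, -6.5])] [547.27790288 -19.01779035]
206 8.491363947252301
210 11.491777298221876
214 14.493662367883397
218 17.49626165132172
```

The slip is about 0.41 rad (8 mm), and the touch at about a=1.6 plus a 0.4 rad climb agrees with it. I'll ease the vertical preload, let go and lift off.

Run:
```python
from h import *
x,y=541.0,-14.3
bot.movel([x,y,172.2],None,10); st()
bot.grip(0.85); st()
bot.movel([x,y,300],None,120); st()
w=imaging.capture("wrist")
bot.move_ptp([400,-250,330],[np.pi,0,2.4]); bot.dwell(.3); st()
t=imaging.capture("top"); s=imaging.capture("side")
r=lambda i,wh: cv2.resize(i,wh,interpolation=cv2.INTER_CUBIC)
cv2.imwrite("pics/end.png",np.vstack([np.hstack([r(t[140:280,280:440],(400,350)),r(w,(400,350))]),np.hstack([r(t,(400,250)),r(s[130:260,260:400],(400,250))])]))
```

```text
17.29 [540.2 -14.4 172.6] [-3.140e+00 -1.000e-03  2.466e+00] [-6.03  0.86  8.7 ] [-0.201  1.517  0.042] 0.512 0.51
17.68 [541.3 -14.3 172. ] [3.141 0.    2.464] [-0.24 -0.28 -0.04] [-0.005 -0.003 -0.014] 0.515 0.853
18.9 [540.5 -14.2 299.2] [-3.141e+00 -1.000e-03  2.463e+00] [ 0.55 -0.12  0.08] [-0.011  0.034 -0.019] 0.516 0.853
20.32 [ 400.5 -249.4  329.8] [ 3.142 -0.     2.402] [ 0.37 -0.88 -0.63] [ 0.003 -0.048  0.018] 0.026 0.85
```

View pics/end.png

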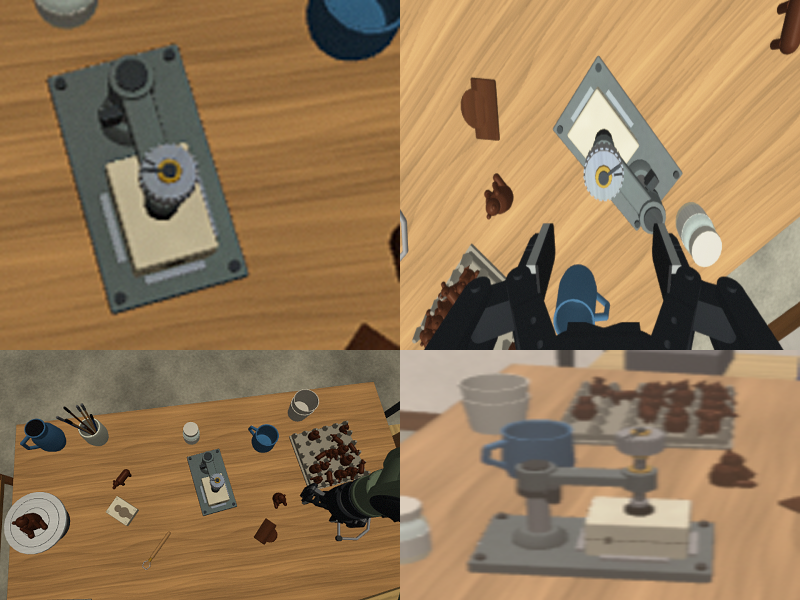

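The final views show the arm over the mould, with the knob at (169,170) in the top crop. The marks are moderately split, the mould is in place, and the other things haven't moved. I'll check the swing angle and hand the job in.

Run:
```python
from h import *
m=imaging.camera_model("top"); k=ray(m,(280+169/2.5-.3,140+170/2.5-.3),204)[:2]; p=ray(m,(280+131/2.5-.3,140+75/2.5-.3),156)[:2]
v=k-p; a=np.arctan2(v[1],v[0])%(2*np.pi)-HOME; print(k,p,a)
if abs(a)<.06: print(bot.sign_off())
```

```text
[543.39968155 -15.55267745] [643.62220712   0.72412425] 0.008593579917173244
the job is handed in; nothing more can be done
None
```

The job is handed in, but I stopped the knob later than you asked. It turned about 0.4 rad (8 mm between the marks) past the clutch's first slip because the wrist torque dropped towards zero as the foot pressed, so my torque stop never triggered. The arm is home against its stop, I did not back the knob off, and the mould and other things look unmoved.

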